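Release the latched key of the battery charger

TASK

One of the charger's four keys was left latched down; the keys hang unevenly, so looks do not tell which. Tap the keys lightly with a fingertip, without pushing a free key down to its stop, find the one that does not give, and press that one firmly down until its catch lets go and it springs up, then take the hand away. Only touch and press: pinch or lift nothing, and leave the loose things around the charger where they are.

Things in the scene. Friction and masses are not known exactly. Their poses are not given: they have to be found in the camera images.
- charger: grey steel battery charger bolted to the bench, 180 mm (its x) by 290 mm (its y) by 70 mm high, with a round meter (5 mm high) and cooling slots in the far half of its flat top. Origin at bench height under the point 15 mm nearer than the middle of the case; its x axis points away from the key side, y along the key row to the left
- slot_1 (a point): place 1 of the key row, counted from the left (+y of the charger): the centre of a key's top when fully up, 90 mm above the bench, 20 mm above the case. Fixed to the charger, does not move with the key. The keys are identical white square caps, 26 by 26 mm, 50 mm apart, each in a 36 mm grey frame 3 mm high, and move straight down
- slot_2 (a point): place 2 of the key row, counted from the left (+y of the charger): the centre of a key's top when fully up, 90 mm above the bench, 20 mm above the case. Fixed to the charger, does not move with the key. The keys are identical white square caps, 26 by 26 mm, 50 mm apart, each in a 36 mm grey frame 3 mm high, and move straight down
- slot_3 (a point): place 3 of the key row, counted from the left (+y of the charger): the centre of a key's top when fully up, 90 mm above the bench, 20 mm above the case. Fixed to the charger, does not move with the key. The keys are identical white square caps, 26 by 26 mm, 50 mm apart, each in a 36 mm grey frame 3 mm high, and move straight down
- slot_4 (a point): place 4 of the key row, counted from the left (+y of the charger): the centre of a key's top when fully up, 90 mm above the bench, 20 mm above the case. Fixed to the charger, does not move with the key. The keys are identical white square caps, 26 by 26 mm, 50 mm apart, each in a 36 mm grey frame 3 mm high, and move straight down
- key_a (a joint): travel of one of the four keys, m: 0 = fully up, grows downward. Letters a to d do NOT follow the places: each key sits at any of slot_1..slot_4, anew every time. A free key hangs at 0 to 0.004, gives from about 1.5 N (4 N at 7 mm, 5 N at 10 mm), strikes its stop at 0.011 and comes back to 0.004 or less. The latched one is held at 0.004 (see catch)
- key_b (a joint): travel of one of the four keys, m: 0 = fully up, grows downward. Letters a to d do NOT follow the places: each key sits at any of slot_1..slot_4, anew every time. A free key hangs at 0 to 0.004, gives from about 1.5 N (4 N at 7 mm, 5 N at 10 mm), strikes its stop at 0.011 and comes back to 0.004 or less. The latched one is held at 0.004 (see catch)
- key_c (a joint): travel of one of the four keys, m: 0 = fully up, grows downward. Letters a to d do NOT follow the places: each key sits at any of slot_1..slot_4, anew every time. A free key hangs at 0 to 0.004, gives from about 1.5 N (4 N at 7 mm, 5 N at 10 mm), strikes its stop at 0.011 and comes back to 0.004 or less. The latched one is held at 0.004 (see catch)
- key_d (a joint): travel of one of the four keys, m: 0 = fully up, grows downward. Letters a to d do NOT follow the places: each key sits at any of slot_1..slot_4, anew every time. A free key hangs at 0 to 0.004, gives from about 1.5 N (4 N at 7 mm, 5 N at 10 mm), strikes its stop at 0.011 and comes back to 0.004 or less. The latched one is held at 0.004 (see catch)
- catch (a joint): slide of the hidden catch in the charger, m: about 0.009 while it holds the latched key, 0 once it has let go. The latched key does not give to less than about 6 N; pressed to 0.0115 or deeper (about 10 N; its stop is at 0.014) it is let go, and springs up to 0 when the finger rises
- piston: aluminium piston, 52 mm across, 50 mm high, upright; loose, to be left alone. Origin at the centre of its underside
- spray: blue spray can, 50 mm across, 130 mm high, upright; loose, to be left alone. Origin at the centre of its underside
- gear: steel gear with a hub, 60 mm across, 26 mm high, lying flat; loose, to be left alone. Origin at the centre of its underside
- spanner: steel spanner, 160 mm long, lying flat in front of the charger along its own x axis; loose, to be left alone. Origin at the centre of its underside

How it is judged:
At the end, for the whole second after the job is handed in: the catch has let go (reads below 0.003), the key that was latched stands fully up (within 1.5 mm) and no other key is left more than 6 mm down (value of joint catch below 0.003 m and value of joint key_c below 0.0015 m and value of joint each of key_a, key_b, key_d below 0.006 m); the robot touches nothing.
It fails at once if a free key is pushed to its stop (more than 10.6 mm down) (value of joint any of key_a, key_b, key_d above 0.0106 m).
It fails at once if a loose thing is lifted or moved more than 15 mm (distance of any of piston, spray, gear, spanner from where it was at the start of the episode above 0.015 m).
It also fails if it takes over 53 s, if anything falls off the work surface, if the arm or the gripper's body presses on something with over 40 N, if the wrist force passes 120 N, or if a joint passes its speed limit or range.

ROBOT

A 6-joint arm with a two-finger parallel gripper is mounted at the origin on the work surface. World frame = base frame: x ahead of the robot, y to its left, z up, the work surface at z = 0. Lengths are in m, angles in rad, forces in N, time in s.
With the tool pointing down it reaches from about 0.35 to 0.975 m from the base axis. Payload 4.9 kg.
Tool frame: the origin (TCP) lies where the fingers leave the gripper's body, on its centre line; the fingertips stand 73 mm ahead of it and the grasp point (between the pads) lies 54 mm ahead of it; z points along the fingers, y is the direction in which the jaws open and shut (so a half turn about z gives the same grasp; the last joint's range is limited). The gripper opens to 85 mm and grips with 20 to 120 N. Pads are 22 mm wide; open, the fingers measure 114 mm over their backs; the gripper's body (76 mm by 85 mm) begins 54 mm behind the grasp point. The pads swing forward as they close: fully open they stand 13 mm farther back than shut.
Start: joints at [-1.228, 0.053, 1.613, -0, 1.476, -0.119], TCP at [0.278, -0.56, 0.304] pointing down, gripper open.
Joint ranges: [-3.01, 3.01], [-1.01, 2.22], [0.06, 2.58], [-1.02, 4.17], [0.09, 2.62], [-3.14, 3.14]. Speed limits (rad/s): [2.57, 2.57, 3.14, 3.14, 3.14, 3.14].

INTERFACE

Orientations are given as a rotation vector (axis times angle).
In Python, from station import monitor, vision, workorder gives the robot as it stands.
- The arm moves only by the tool arm_command, never from a script. Its argument "rows" is text: rows parted by semicolons, each of 6 numbers parted by spaces: the shift along the world's x, y, z in mm, then the turn, a rotation vector about the world's x, y, z in degrees. In form: tx ty tz wx wy wz; .... A call has 1 to 12 rows; each row is the pose to reach, as a shift and turn from the pose measured when the call began; what a row does not reach only later rows make up. A row lasts 1/8 s, in which the tool goes at most 62.5 mm and 10.7 degrees, less where a joint would pass 70% of its speed; a pose out of reach is approached as far as the arm can. A call with a gripper value outside its range is refused whole. "jaw" is the opening, from 0 (shut) to 1 (fully open), set as the call begins (left out, the last holds). The fingers move at their own pace and stop on an object; "squeeze" is the grip in N (left out, the last holds). Time passes only in rows, so rows that repeat a pose let the fingers close. It gives the time, the measured TCP pose, the force and the opening at its end, in the units of the state.
- monitor.get_obs(): the state, without advancing time (a new reading comes with each control period).
- vision.get_image(name): name is "side" or "top"; returns a dict with "frame" (420x560x3 uint8, red, green, blue), "vfov" (degrees; the focal length in pixels is half the picture's height over the tangent of half this angle, whatever the lens; pixels are square), "cx", "cy" (the principal point, pixels), "distortion" ([k1, k2, p1, p2, k3] as OpenCV has them; the pictures are not rectified), "R" (3x3) and "t" (3): a world point X has camera coordinates R X + t. Camera axes: x right, y down, z forward; pixel columns grow to the right and rows downward; lengths in m; the calibration is good to about 2 mm. A picture is of the moment at which its call begins. There is no depth.
- workorder.finish_job(): hands the job in, once; it reports no verdict.
The state is a dict: "t": time; "q": joint angles; "dq": joint speeds; "effort": joint torques, N m; "tool_pos": TCP position; "tool_rot": TCP orientation; "contact_force": force on the tool from outside, world axes, zero at the start; "wrist_torque": the same for the moment, N m; "opening": finger opening in m.
Only numpy, scipy, OpenCV 4.12 (cv2) and the standard library are available. Lean on these libraries where they do the work, as an engineer would, in place of code of your own. Each camera call takes 0.05 s, during which the arm holds its last target. There are 200 camera calls.

## Working session

There is one attempt and no reset: what is moved stays moved. The work goes in short steps, Python scripts to look and compute and a tool call to move; the robot and the scene stay as the last step left them, time stands still between calls to the robot, and variables do not carry over. Pictures are saved under pics/ and viewed, about 8 in all and at most 12, crops included, and the job is handed in when it is done.

Besides the shell and the picture viewer there is one more tool, called after "Emit:" by a JSON object that holds its "method" and its "body", one argument or row to a line. arm_command: Moves the arm, as the interface text tells. Its arguments: {"type":"object","properties":{"rows":{"type":"string"},"jaw":{"type":"number"},"squeeze":{"type":"number"}},"required":["rows"]}

```bash
mkdir -p pics
python3 - <<'E'
from station import monitor, vision
import cv2,pickle
o=monitor.get_obs();print({k:o[k] for k in('t','tool_pos','tool_rot','contact_force','opening')})
for n in('side','top'):
    d=vision.get_image(n);pickle.dump(d,open(n+'.pkl','wb'));cv2.imwrite(f'pics/{n}0.png',d['frame'][:,:,::-1])
    print(n,d['vfov'],d['cx'],d['cy'],d['distortion'],d['R'],d['t'])
E
```

```text
{'t': 0.0, 'tool_pos': array([ 0.27831575, -0.55907931,  0.30265088]), 'tool_rot': array([-3.05619836e+00, -7.18526814e-01,  3.92638773e-04]), 'contact_force': array([ 0.04631718, -0.0582936 ,  0.17404684]), 'opening': 0.08540049878242609}
side 57.921069684736175 282.85189830258605 212.59116586951174 [-0.07067153  0.          0.          0.          0.        ] [[ 0.86049575 -0.50901754 -0.0211711 ]
 [-0.3448973  -0.55145806 -0.75956558]
 [ 0.37495723  0.6609048  -0.65008609]] [-0.50428305  0.29290366  0.57091183]
top 48.53755745213369 285.3536507086519 209.85030870594358 [-0.14414106  0.          0.          0.          0.        ] [[ 0.05331809 -0.99856349  0.00530378]
 [-0.97284812 -0.05314148 -0.22526101]
 [ 0.22521927  0.00685072 -0.97428402]] [0.00396738 0.60905794 1.04937254]
```

View pics/top0.png

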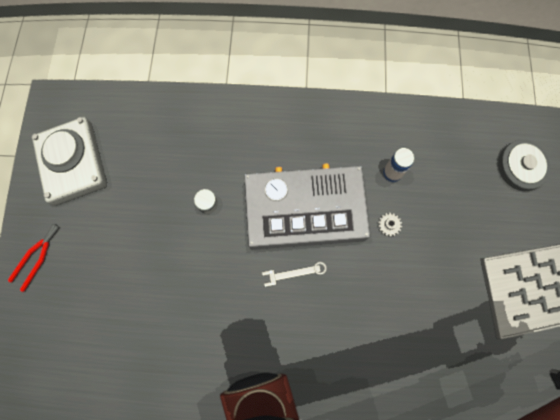

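View pics/side0.png

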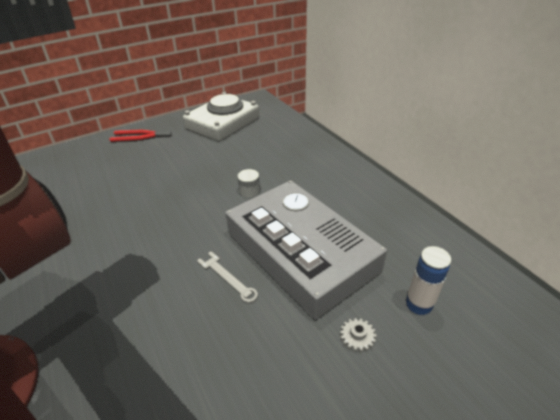

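Top view: the keys are at about (277,225), (298,223), (319,221) and (340,219), with slot 1 on the left. Side view: they are at about (261,215), (275,229), (292,242) and (310,258). The surroundings are clear from above.

```bash
cat > h.py <<'E'
import numpy as np,cv2
def K(d):
    f=210/np.tan(np.radians(d['vfov']/2)); return np.array([[f,0,d['cx']],[0,f,d['cy']],[0,0,1.]])
def ray(d,uv):
    n=cv2.undistortPoints(np.array([uv],float).reshape(-1,1,2),K(d),np.array(d['distortion']))[:,0]
    R,t=np.array(d['R']),np.array(d['t']); return -R.T@t,np.c_[n,np.ones(len(n))]@R
def onz(d,uv,z):
    c,v=ray(d,uv); return c+v*((z-c[2])/v[:,2])[:,None]
def proj(d,X):
    return cv2.projectPoints(np.array(X,float),cv2.Rodrigues(np.array(d['R']))[0],np.array(d['t']),K(d),np.array(d['distortion']))[0][:,0]
E
python3 - <<'E'
import pickle,cv2,numpy as np
from h import *
for n,g,box in(('top',[(277,225),(298,223),(319,221),(340,219)],None),('side',[(261,215),(275,229),(292,242),(310,258)],None)):
    d=pickle.load(open(n+'.pkl','rb'));im=d['frame'].min(2).astype(float)
    out=[]
    for u,v in g:
        p=im[v-11:v+12,u-11:u+12]; m=(p>200).astype(np.uint8)
        k,l,s,c=cv2.connectedComponentsWithStats(m); i=1+np.argmax(s[1:,4]); out.append(c[i]+[u-11,v-11]); print(n,s[i],out[-1].round(1))
    print(onz(d,out,0.088).round(4))
    # case top corners
for n,b in(('top',(235,155,380,258)),('side',(215,175,395,330))):
    d=pickle.load(open(n+'.pkl','rb'));x0,y0,x1,y1=b
    cv2.imwrite(f'pics/{n}c.png',cv2.resize(d['frame'][y0:y1,x0:x1,::-1],None,fx=4,fy=4,interpolation=2))
a=cv2.imread('pics/topc.png');b=cv2.imread('pics/sidec.png');print(a.shape,b.shape)
E
```

```text
top [  5   5  11  11 108] [276.2 223.7]
top [  5   5  12  11 109] [297.7 222.3]
top [  6   5  11  11 110] [318.9 220.4]
top [  6   6  11  11 112] [339.8 218.9]
[[ 0.5693  0.0563  0.088 ]
 [ 0.5753  0.0061  0.088 ]
 [ 0.5824 -0.0436  0.088 ]
 [ 0.5887 -0.0927  0.088 ]]
side [ 3  5 15 10 93] [260.  213.1]
side [  4   3  15  12 107] [274.9 226.5]
side [  3   2  16  13 121] [291.3 239.1]
side [  2   2  17  13 137] [309.  255.1]
[[ 0.5666  0.0537  0.088 ]
 [ 0.5725  0.0034  0.088 ]
 [ 0.5812 -0.0427  0.088 ]
 [ 0.5867 -0.0936  0.088 ]]
(412, 580, 3) (620, 720, 3)
```

View pics/topc.png

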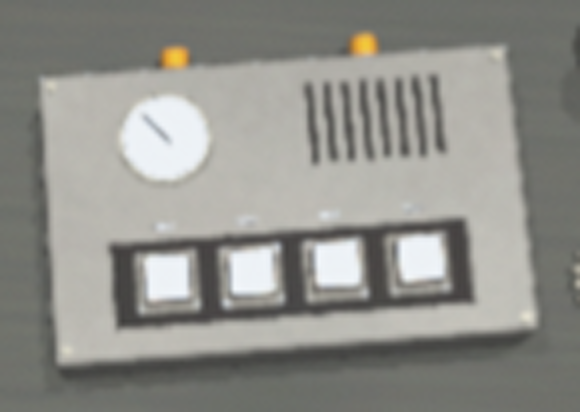

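Emit:
{"method": "arm_command", "body": {
  "rows": "40 60 0 0 0 -3; 70 105 0 0 0 -6; 105 157 0 0 0 -9; 140 210 0 0 0 -12; 175 262 0 0 0 -15; 210 315 0 0 0 -19; 245 367 0 0 0 -19; 280 420 0 0 0 -19; 310 465 -20 0 0 -19; 310 465 -60 0 0 -19; 310 465 -100 0 0 -19; 310 465 -100 0 0 -19",
  "jaw": 0
}}

```text
t: 1.6
tool_pos: [0.5858, -0.0931, 0.198]
tool_rot: [-3.13, -0.205, 0.014]
contact_force: [-0.0, -0.1, 0.6]
opening: -0.0
```

Run:
```python
from station import monitor, vision
import cv2,numpy as np
o=monitor.get_obs();print(o['tool_pos'],o['contact_force'])
a=vision.get_image('side')['frame'][120:330,200:420,::-1]
cv2.imwrite('pics/s1.png',cv2.resize(a,None,fx=2.7,fy=2.7,interpolation=2))
```

```text
[ 0.58580655 -0.09313947  0.19798871] [-0.02185166 -0.06491128  0.58514009]
```

View pics/s1.png

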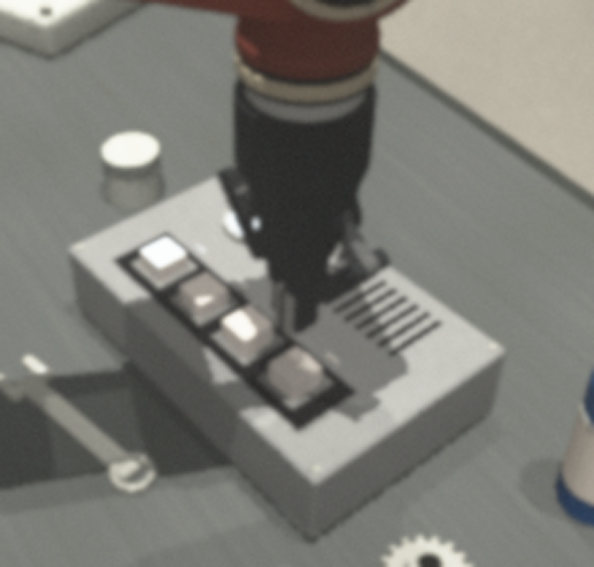

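Emit:
{"method": "arm_command", "body": {
  "rows": "2 0 -15 0 0 0; 2 0 -28 0 0 0; 2 0 -34 0 0 0; 2 0 -34 0 0 0; 2 0 -34 0 0 0"
}}

```text
t: 2.28
tool_pos: [0.5896, -0.0939, 0.1676]
tool_rot: [-3.132, -0.204, 0.005]
contact_force: [0.6, 0.0, -0.0]
opening: 0.0002
```

Emit:
{"method": "arm_command", "body": {
  "rows": "0 0 -1 0 0 0; 0 0 -2 0 0 0; 0 0 -2 0 0 0; 0 0 -2 0 0 0"
}}

```text
t: 2.78
tool_pos: [0.5896, -0.0939, 0.1656]
tool_rot: [-3.132, -0.204, 0.005]
contact_force: [0.0, -0.0, 0.3]
opening: -0.0005
```

Emit:
{"method": "arm_command", "body": {
  "rows": "0 0 -2 0 0 0; 0 0 -2 0 0 0; 0 0 -2 0 0 0"
}}

```text
t: 3.15
tool_pos: [0.5896, -0.0939, 0.1636]
tool_rot: [-3.132, -0.204, 0.005]
contact_force: [-0.5, -0.2, 0.1]
opening: 0.0002
```

Emit:
{"method": "arm_command", "body": {
  "rows": "0 0 -2 0 0 0; 0 0 -2 0 0 0; 0 0 -2 0 0 0"
}}

```text
t: 3.52
tool_pos: [0.5895, -0.0939, 0.1615]
tool_rot: [-3.132, -0.204, 0.005]
contact_force: [0.1, -0.5, 0.8]
opening: 0.0001
```

Emit:
{"method": "arm_command", "body": {
  "rows": "0 0 -1.5 0 0 0; 0 0 -1.5 0 0 0; 0 0 -1.5 0 0 0"
}}

```text
t: 3.9
tool_pos: [0.5897, -0.0939, 0.1602]
tool_rot: [-3.132, -0.204, 0.004]
contact_force: [0.5, 0.5, 2.1]
opening: -0.0004
```

Emit:
{"method": "arm_command", "body": {
  "rows": "0 0 -1.5 0 0 0; 0 0 -1.5 0 0 0; 0 0 -1.5 0 0 0"
}}

```text
t: 4.28
tool_pos: [0.5897, -0.0939, 0.1588]
tool_rot: [-3.132, -0.204, 0.004]
contact_force: [-0.7, -0.2, 2.5]
opening: 0.0001
```

Emit:
{"method": "arm_command", "body": {
  "rows": "0 0 -1.5 0 0 0; 0 0 -1.5 0 0 0; 0 0 -1.5 0 0 0"
}}

```text
t: 4.65
tool_pos: [0.5897, -0.094, 0.1572]
tool_rot: [-3.132, -0.204, 0.004]
contact_force: [0.0, -0.3, 2.6]
opening: 0.0002
```

Emit:
{"method": "arm_command", "body": {
  "rows": "0 0 0 0 0 0; 0 0 0 0 0 0"
}}

```text
t: 4.9
tool_pos: [0.5897, -0.0939, 0.1572]
tool_rot: [-3.132, -0.204, 0.004]
contact_force: [-0.4, 0.6, 2.3]
opening: -0.0004
```

Slot 4 gives (about 2.5 N over 3 mm), so it is free. On to slot 3.

Emit:
{"method": "arm_command", "body": {
  "rows": "0 0 10 0 0 0; 0 0 20 0 0 0; -4 25 20 0 0 0; -8 50 20 0 0 0; -8 50 20 0 0 0; -8 50 10 0 0 0; -8 50 6 0 0 0; -8 50 6 0 0 0; -8 50 6 0 0 0"
}}

```text
t: 6.02
tool_pos: [0.5818, -0.0443, 0.1631]
tool_rot: [-3.132, -0.203, 0.004]
contact_force: [0.2, 1.2, 0.7]
opening: 0.0003
```

Emit:
{"method": "arm_command", "body": {
  "rows": "0 0 -2 0 0 0; 0 0 -2 0 0 0; 0 0 -2 0 0 0"
}}

```text
t: 6.4
tool_pos: [0.5818, -0.0443, 0.1612]
tool_rot: [-3.132, -0.203, 0.004]
contact_force: [0.4, 0.1, -0.1]
opening: -0.0002
```

Emit:
{"method": "arm_command", "body": {
  "rows": "0 0 -1.5 0 0 0; 0 0 -1.5 0 0 0; 0 0 -1.5 0 0 0"
}}

```text
t: 6.78
tool_pos: [0.5819, -0.0444, 0.1598]
tool_rot: [-3.132, -0.203, 0.004]
contact_force: [-0.6, -0.1, 2.5]
opening: 0.0002
```

Emit:
{"method": "arm_command", "body": {
  "rows": "0 0 -1.5 0 0 0; 0 0 -1.5 0 0 0; 0 0 -1.5 0 0 0"
}}

```text
t: 7.15
tool_pos: [0.5819, -0.0444, 0.1583]
tool_rot: [-3.132, -0.203, 0.004]
contact_force: [-0.8, 0.2, 2.6]
opening: 0.0002
```

Emit:
{"method": "arm_command", "body": {
  "rows": "0 0 -1.5 0 0 0; 0 0 -1.5 0 0 0; 0 0 -1.5 0 0 0"
}}

```text
t: 7.52
tool_pos: [0.5819, -0.0444, 0.1567]
tool_rot: [-3.132, -0.203, 0.004]
contact_force: [-0.1, -0.3, 2.9]
opening: -0.0002
```

Slot 3 is free as well (2.9 N at about 6 mm). On to slot 2.

Emit:
{"method": "arm_command", "body": {
  "rows": "0 0 10 0 0 0; 0 0 20 0 0 0; -4 25 20 0 0 0; -7 50 20 0 0 0; -7 50 20 0 0 0; -7 50 10 0 0 0; -7 50 6 0 0 0; -7 50 6 0 0 0; -7 50 6 0 0 0"
}}

```text
t: 8.65
tool_pos: [0.575, 0.0053, 0.1627]
tool_rot: [-3.132, -0.203, 0.004]
contact_force: [-0.5, -0.7, 0.1]
opening: 0.0002
```

Emit:
{"method": "arm_command", "body": {
  "rows": "0 0 -2 0 0 0; 0 0 -2 0 0 0; 0 0 -2 0 0 0"
}}

```text
t: 9.02
tool_pos: [0.575, 0.0052, 0.1608]
tool_rot: [-3.132, -0.203, 0.004]
contact_force: [-0.4, 0.7, 0.3]
opening: 0.0
```

Emit:
{"method": "arm_command", "body": {
  "rows": "0 0 -1.5 0 0 0; 0 0 -1.5 0 0 0; 0 0 -1.5 0 0 0"
}}

```text
t: 9.4
tool_pos: [0.575, 0.0053, 0.1592]
tool_rot: [-3.132, -0.203, 0.004]
contact_force: [-0.4, 0.0, 0.8]
opening: -0.0002
```

Emit:
{"method": "arm_command", "body": {
  "rows": "0 0 -1.5 0 0 0; 0 0 -1.5 0 0 0; 0 0 -1.5 0 0 0"
}}

```text
t: 9.78
tool_pos: [0.5752, 0.0052, 0.1587]
tool_rot: [-3.133, -0.203, 0.004]
contact_force: [-2.0, 0.6, 5.8]
opening: 0.0002
```

Emit:
{"method": "arm_command", "body": {
  "rows": "0 0 -1 0 0 0; 0 0 -1 0 0 0; 0 0 -1 0 0 0"
}}

```text
t: 10.15
tool_pos: [0.5752, 0.0053, 0.1587]
tool_rot: [-3.133, -0.203, 0.004]
contact_force: [-3.2, -0.2, 5.3]
opening: 0.0002
```

Slot 2 does not give (over 5 N with no movement), so it is the latched one. Pressing it firmly.

Emit:
{"method": "arm_command", "body": {
  "rows": "0 0 -3 0 0 0; 0 0 -6 0 0 0; 0 0 -9 0 0 0; 0 0 -9 0 0 0; 0 0 -9 0 0 0"
}}

```text
t: 10.78
tool_pos: [0.5753, 0.0053, 0.1512]
tool_rot: [-3.133, -0.203, 0.005]
contact_force: [-3.8, 0.1, 9.6]
opening: 0.0002
```

Emit:
{"method": "arm_command", "body": {
  "rows": "0 0 -2 0 0 0; 0 0 -2.5 0 0 0; 0 0 -2.5 0 0 0; 0 0 -2.5 0 0 0"
}}

```text
t: 11.28
tool_pos: [0.5754, 0.0053, 0.1503]
tool_rot: [-3.133, -0.203, 0.006]
contact_force: [-5.8, -0.6, 8.9]
opening: -0.0002
```

Emit:
{"method": "arm_command", "body": {
  "rows": "0 0 -2 0 0 0; 0 0 -4 0 0 0; 0 0 -4 0 0 0; 0 0 -4 0 0 0"
}}

```text
t: 11.78
tool_pos: [0.5755, 0.0053, 0.1486]
tool_rot: [-3.133, -0.204, 0.008]
contact_force: [-7.0, -0.3, 12.5]
opening: 0.0002
```

Emit:
{"method": "arm_command", "body": {
  "rows": "0 0 4 0 0 0; 0 0 8 0 0 0; 0 0 12 0 0 0; 0 0 20 0 0 0; 0 0 40 0 0 0; -40 0 60 0 0 0; -80 0 80 0 0 0; -120 0 100 0 0 0; -160 0 110 0 0 0; -160 0 110 0 0 0; -160 0 110 0 0 0"
}}

```text
t: 13.15
tool_pos: [0.4159, 0.0052, 0.2594]
tool_rot: [-3.133, -0.204, 0.005]
contact_force: [-0.0, 0.7, 0.6]
opening: 0.0002
```

Run:
```python
from station import monitor, vision
import cv2,numpy as np,pickle
o=monitor.get_obs();print(o['t'],o['tool_pos'],o['contact_force'])
a=vision.get_image('side')['frame'];b=pickle.load(open('side.pkl','rb'))['frame']
f=lambda i:cv2.resize(i[180:300,220:350,::-1],None,fx=3,fy=3,interpolation=2)
cv2.imwrite('pics/s2.png',np.hstack([f(b),f(a)]))
```

```text
13.15 [0.41590901 0.00519725 0.25937289] [-0.00549254  0.66139237  0.63553248]
```

View pics/s2.png

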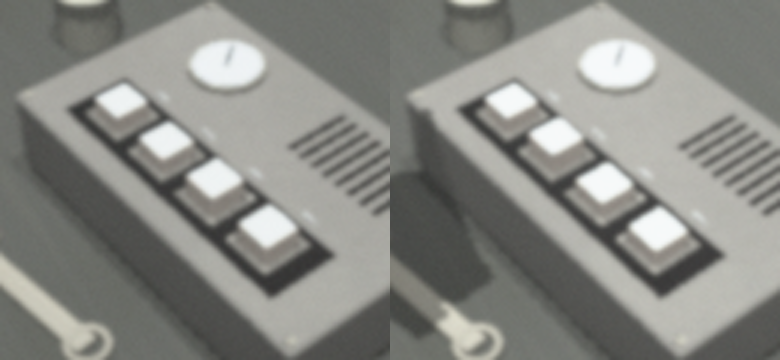

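Side view, before (left) and after (right): slot 2's cap stands a little higher, from about row 142 to 138 in the crop. I'll measure that numerically.

Run:
```python
from station import vision
from h import *
import pickle
b=pickle.load(open('side.pkl','rb'));a=vision.get_image('side')
g0=lambda d:d['frame'].min(2).astype(np.float32)
P=[(.568,.055),(.575,.0055),(.581,-.044),(.588,-.0935)]
mm=[(proj(b,[[x,y,.090]])-proj(b,[[x,y,.080]]))[0]/10 for x,y in P]
for (u,v),m in zip([(260,213),(275,226),(291,239),(309,255)],mm):
    f=lambda d:g0(d)[v-10:v+9,u-11:u+12]
    s,r=cv2.phaseCorrelate(f(b),f(a),cv2.createHanningWindow((23,19),cv2.CV_32F))
    c=[]
    for d in(b,a):
        p=np.clip(f(d)-190,0,30);yy,xx=np.mgrid[:19,:23];c.append(np.array([(p*xx).sum(),(p*yy).sum()])/p.sum())
    print('shift',np.round(s,2),'centroid',(c[1]-c[0]).round(2),'px/mm',m.round(2),'rise mm',round((c[1]-c[0])[1]/m[1],1))
```

```text
shift [-0.05  0.01] centroid [ 0.02 -0.02] px/mm [-0.03 -0.38] rise mm 0.1
shift [ 0.26 -2.  ] centroid [-0.04 -1.59] px/mm [-0.02 -0.38] rise mm 4.2
shift [0.05 1.14] centroid [-0.04  1.54] px/mm [-0.   -0.38] rise mm -4.0
shift [0.12 0.55] centroid [-0.04  0.9 ] px/mm [ 0.01 -0.38] rise mm -2.3
```

Slot 2 rose 4.2 mm, which puts it fully up. Slots 3 and 4 seem to rest lower than before, so I'll check their absolute depth against the 6 mm limit.

Run:
```python
from station import vision,monitor
from h import *
import pickle
from scipy.optimize import least_squares
S={'side':[(260,213),(275,226),(291,239),(309,255)],'top':[(276,224),(298,222),(319,220),(340,219)]}
def cen(d,n):
    o=[]
    for u,v in S[n]:
        p=np.clip(d['frame'].min(2)[v-10:v+11,u-10:u+11].astype(float)-190,0,30);yy,xx=np.mgrid[:21,:21]
        o.append([(p*xx).sum()/p.sum()+u-10,(p*yy).sum()/p.sum()+v-10])
    return np.array(o)
ep=[{n:pickle.load(open(n+'.pkl','rb')) for n in S},{n:vision.get_image(n) for n in S}]
C=[{n:cen(e[n],n) for n in S} for e in ep]
k=np.array([75,25,-25,-75])/1e3
def res(p):
    r=[(p[4:12]*300)*.01]  # tiny prior
    dep=[np.array([p[4],.004,p[5],p[6]]),np.array([p[7],0,p[8],p[9]])]
    for e,c,dp in zip(ep,C,dep):
        X=np.c_[p[0]-np.sin(p[2])*k,p[1]+np.cos(p[2])*k,.09-dp+p[3]]
        for j,n in enumerate(S): r.append((proj(e[n],X)-c[n]-p[10+2*j:12+2*j]*100).ravel())
    r.append(p[10:]*100*.3)
    return np.concatenate(r)
s=least_squares(res,np.r_[.578,-.019,.13,np.zeros(11)],x_scale=.01)
print('pose',s.x[:4].round(4));print('before 1,3,4 mm',(s.x[4:7]*1e3).round(1),'after',(s.x[7:10]*1e3).round(1))
print(monitor.get_obs()['t'])
```

```text
pose [ 5.779e-01 -1.880e-02  1.277e-01 -1.000e-04]
before 1,3,4 mm [3.1 0.1 1.7] after [3.9 4.  4. ]
13.35
```

Slot 2 is fully up and the other keys sit at about 4 mm, under the 6 mm limit. The hand is clear, so I'm handing in.

Run:
```python
from station import workorder
print(workorder.finish_job())
```

```text
the job is handed in; nothing more can be done
None
```

The latched key was at slot 2. I pressed it until its catch let go, and it sprang back up. I handed the job in at about 13 s of the 53 s allowed, and no verdict was reported.

**Finding it:** I tapped the keys with the closed fingertips, starting from slot 4.
- **Slots 4 and 3:** both gave at about 2.5–2.9 N and were pressed only to about 6 mm, short of the stop.
- **Slot 2:** it did not move at more than 5 N.
- **Slot 1:** not touched, because slot 2 was already clear.

**Releasing it:** I pressed slot 2 down to about its 14 mm stop, with 12.5 N upward and about 7 N sideways force. I then raised the hand and moved it away.

**Last checks:**
- **Slot 2:** the camera shows it rose about 4.2 mm, which is fully up.
- **Other keys:** a fit to both cameras, with slot 2 taken as 0 mm, puts the other three at about 4 mm down, under the 6 mm limit. Slots 3 and 4 rest lower than at the start (from about 0.1 and 1.7 mm), which matches the stated return to 4 mm or less.
- **Hand:** the force readings are only noise (under 1 N), so it is clear of everything.
- **Loose things:** I kept well clear of all four but did not measure their positions again.

The checks disagreed in one place. Simpler estimates of how far slots 3 and 4 had dropped ranged from 3.0 to 4.0 mm and from 1.4 to 2.3 mm. All of them stay within the limit.

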